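# Set a rivet with locking pliers and release them

## Task

Press the proud copper rivet home in the brass strap with the bench-mounted locking pliers: squeeze their two handles together until they snap over centre, and let go so that they stay locked on the rivet by themselves. Then flick the release lever between the handles so that the pliers spring fully open again, and do not disturb the loose things round about.

Things in the scene. Friction and masses are not known exactly. Their poses are not given: they have to be found in the camera images.
- clamp: Steel locking pliers lying level on two posts on a fixed base plate (165x74x8 mm). Origin: on the table under the handle pivot. z up; +x along the pliers to the jaws, -x to the handle ends (robot's left); +y from the fixed to the moving handle. Parts are centred 57 mm up, top at 72 mm. The plate ends at x = -45 mm; the table below the handles is free
- fixed_grip (a point): middle of the fixed handle, at clamp x -85, y -17 mm, 57 mm up. The handle is 12 mm thick (outer face 6 mm further to -y) and 12 mm high, runs along x back to x = -104 mm and ends in a thumb screw at x = -117 mm. It does not move
- moving_grip (a point): middle of the moving handle (12 mm thick, 14 mm high channel ending 119 mm behind its pivot), 85 mm behind its pivot (at clamp x 0, y +5 mm), 57 mm up; its outer face is 6 mm further out. Over their outer faces the handles measure about 59 mm here when open, 34 mm locked (y -23 to +11 mm)
- pliers_handle (a joint): moving handle, rad: 0.30 = fully open (it is sprung open), 0.06 = dead centre, 0 = locked against its stop. Squeezing takes up to about 15 to 20 N at the grip point; past 0.06 it snaps on to 0 and stays. As it shuts its end swings to the clamp's -y
- lever_pad (a point): centre of the upright pad (32 long in x, 8 thick in y, 28 mm high, centre 57 mm up) on the tail of the thin release lever between the handles. Pivoted in the moving handle, it swings with it. Locked, the pad is at clamp x -150, y -7 mm, behind both handles' ends: pushed about 25 mm to clamp +y with 1 to 4 N it frees the handle, and springs on up to 50 mm that way
- release_lever (a joint): release lever relative to the moving handle, rad: 0 = at rest (lightly sprung), grows to 0.2 as its pad is pushed to the clamp's +y
- rivet (a joint): how far the rivet stands proud of its home position, m: 0.004 to 0.0055 at the start, 0 = home. Stiff; it stays where it is left. The jaw drives it home as the handle reaches dead centre
- rivet_top (a point): top of the 10 mm copper rivet head between the jaws, facing the clamp's +y, 57 mm up; the brass strap stands on edge against the fixed jaw
- hammer_small: loose hammer, 217 mm long, a bystander on the left
- optic_mould: loose round mould, 68 mm across, 54 mm high, a bystander on the right
- cork_big: loose cork, 33 mm, a bystander in front to the right
- tumbler_clear: loose clear tumbler, 56 mm across, 70 mm high, a bystander on the right
- tweezers_long: loose steel tweezers, 195 mm long, 11 mm high, a bystander near the front edge
- marker: loose marker pen, 135 mm long, 16 mm high, lying about 90 mm to the robot's side of the fixed handle, roughly parallel to it, a bystander

How it is judged:
By the outcome, as a careful person would: the job done as asked, in the order asked, and still so for the second after the job is handed in, with the robot touching nothing.
It also fails if it takes over 40 s, if anything falls off the work surface, if the arm or the gripper's body presses on something with over 40 N, if the wrist force passes 120 N, or if a joint passes its speed limit or range.

## Robot

A 6-joint arm with a two-finger parallel gripper is mounted at the origin on a cart in front of the work surface, level with it; the furniture and walls round the work are solid. World frame = base frame: x ahead of the robot, y to its left, z up, the work surface at z = 0. Lengths are in mm, angles in rad, forces in N, time in s.
With the tool pointing down it reaches from about 350 to 975 mm from the base axis. Payload 7.1 kg.
Tool frame: the origin (TCP) lies midway between the tips of the shut fingers; the grasp point (between the pads) lies ctrl.grip_point_offset behind it (ctrl.grip_point_offset is the distance from the TCP to the grasp point, in mm); z points along the fingers, y is the line along which they close (so a half turn about z gives the same grasp; the last joint's range is limited). The gripper opens to 88 mm and grips with 3 to 60 N. Pads are 20 mm wide; open, the fingers measure 115 mm over their backs; the gripper's body (75 mm by 178 mm) begins 61 mm behind the grasp point.
Start: joints at [1.21, 0.423, 1.63, -0, 1.089, -0.019], TCP at [209.458, 588.84, 222.675] pointing down, gripper open.
Joint ranges: [-3, 3], [-0.9, 2.11], [0.09, 2.58], [-1.31, 4.45], [0.11, 2.69], [-2.54, 2.54]. Speed limits (rad/s): [2.39, 2.39, 3.01, 3.14, 3.14, 3.14].

## Interface

Orientations are given as a rotation vector (axis times angle).
In Python, from workcell import ctrl, get_image, close_job, finder gives the robot as it stands.
- The arm moves only by the tool servo_tool, never from a script. Its argument "deltas" is a list of rows, each a list of 2 entries, a list of its own where there are three numbers: the shift along the tool's x, y, z in mm, then the turn, a rotation vector about the tool's x, y, z in rad. A call has 1 to 5 rows; each row is the pose to reach, as a shift and turn from the pose commanded when the call began, along the tool's axes at that moment; what a row does not reach only later rows make up. A row lasts 1/12 s, in which the tool goes at most 41.7 mm and 7.16 degrees, less where a joint would pass 70% of its speed; a pose out of reach is approached as far as the arm can. A call with a gripper value outside its range is refused whole. "grip" is the closure, from -1 (fully open) to 1 (shut), so that 0 is half open, set as the call begins (left out, the last holds). The fingers move at their own pace and stop on an object; the grip force is fixed at half the most. Time passes only in rows, so rows that repeat a pose let the fingers close. It gives the time, the measured TCP pose, the force, the opening and the grip force at its end, in the units of the state.
- ctrl.get_obs(): the state, without advancing time (a new reading comes with each control period).
- get_image(name): name is "scene" or "top" or "wrist"; returns a dict with "frame" (480x640x3 uint8, blue, green, red), "depth" (480x640 float32, mm along the optical axis (not along the pixel's ray), 0 where there is no reading), "K" (3x3 intrinsics, pixels), "pose" (4x4, takes a point from camera to world coordinates). Camera axes: x right, y down, z forward; pixel columns grow to the right and rows downward; lengths in mm; the calibration is good to about 2 mm. A picture is of the moment at which its call begins.
- close_job(): hands the job in; it is judged then, once.
Trained networks look in a picture, given as the dict that the camera call returned (one of the last four; its "shot" number tells which), for a name from the list of things; names that differ only in an ending like _2 or _b are one class to them, and where a whole thing is asked for, a point or a joint stands for the part that bears it (a point fixed in the world has none). Each returns a list of dicts, best first, with "score" (0 to 1); they miss things now and then, are a little off and sometimes report something else, mostly with a low value. They report only what shows in the picture. A call takes as long as a camera call.
- finder.search_frame(query, picture): "rect" ([centre column, centre row, width, height] as shares, 0 to 1, of the picture: columns of its width, rows of its height, round what is visible of it).
- finder.silhouettes(query, picture): "mask" (480x640 bool, what is visible of it) and "rect" ([centre column, centre row, width, height] as shares, 0 to 1, of the picture: columns of its width, rows of its height, round what is visible of it).
The state is a dict: "t": time; "qpos": joint angles; "qvel": joint speeds; "joint_torque": joint torques, N m; "ee_pos": TCP position; "orientation": TCP orientation; "ft_force": force on the tool from outside, world axes, zero at the start; "moment": the same for the moment, N m; "width": finger opening in mm; "grasp_force": force on a finger pad.
Only numpy, scipy, OpenCV 4.12 (cv2) and the standard library are available. Lean on these libraries where they do the work, as an engineer would, in place of code of your own. Each camera call takes 0.05 s, during which the arm holds its last target. There are 200 camera calls.

## Working session

There is one attempt and no reset: what is moved stays moved. The work goes in short steps, Python scripts to look and compute and a tool call to move; the robot and the scene stay as the last step left them, time stands still between calls to the robot, and variables do not carry over. Pictures are saved under pics/ and viewed, at most 10 in all, crops included, and the job is handed in when it is done.

Besides the shell and the picture viewer there is one more tool, called after "Request:" as name([rows], argument=value, ...), one row to a line, values as JSON. servo_tool: Moves the arm, as the interface text tells. Its arguments: {"type":"object","properties":{"deltas":{"type":"array","items":{"type":"array"}},"grip":{"type":"number"}},"required":["deltas"]}

```bash
mkdir -p pics; cat > h.py <<'E'
import numpy as np, cv2
from workcell import ctrl, get_image, close_job, finder
from scipy.spatial.transform import Rotation as R
def world(p,u,v,d=None):
    u=np.asarray(u,float);v=np.asarray(v,float)
    if d is None: d=p["depth"][v.astype(int),u.astype(int)]
    K=p["K"];c=np.stack([(u-K[0,2])/K[0,0]*d,(v-K[1,2])/K[1,1]*d,d],-1)
    return c@p["pose"][:3,:3].T+p["pose"][:3,3]
def proj(p,X):
    T=np.linalg.inv(p["pose"]);c=np.asarray(X,float)@T[:3,:3].T+T[:3,3]
    q=c@p["K"].T;return q[...,:2]/q[...,2:]
def st():
    o=ctrl.get_obs();print("t",round(o["t"],2),"pos",np.round(o["ee_pos"],1),"rv",np.round(o["orientation"],3),"F",np.round(o["ft_force"],1),"w",o["width"]);return o
E
python3 - <<'E'
from h import *
o=st();print(R.from_rotvec(o["orientation"]).as_matrix().round(3),ctrl.grip_point_offset)
p=get_image("top");cv2.imwrite("pics/top.png",p["frame"])
for n in ["clamp","lever_pad","moving_grip","fixed_grip","rivet","marker","hammer_small","tweezers_long","cork_big","optic_mould","tumbler_clear"]:
    for r in finder.silhouettes(n,p)[:1]:
        v,u=np.nonzero(r["mask"]);X=world(p,u,v);X=X[p["depth"][v,u]>0]
        if len(X)==0: print(n,"nodepth");continue
        print(n,round(r["score"],2),np.round(np.array(r["rect"])*[640,480,640,480]),"med",np.median(X,0).round(),"lo",np.percentile(X,2,0).round(),"hi",np.percentile(X,98,0).round())
E
```

```text
t 0.0 pos [209.3 588.3 221.9] rv [-5.340e-01 -3.096e+00  2.000e-03] F [-0.3 -0.4  0.5] w 87.93733308170965
[[-0.942  0.335 -0.001]
 [ 0.335  0.942 -0.001]
 [ 0.    -0.002 -1.   ]] 18.700000000000003
clamp 0.71 [301. 213. 131.  46.] med [496.  -4.  59.] lo [ 465. -104.    1.] hi [556. 151.  73.]
lever_pad 0.68 [264. 196.  57.  23.] med [550. 145.  63.] lo [521.  58.  54.] hi [561. 170.  76.]
moving_grip 0.79 [267. 195.  71.  19.] med [540.  88.  64.] lo [520.  31.   1.] hi [561. 169.  74.]
fixed_grip 0.96 [301. 210. 129.  52.] med [497.  -1.  59.] lo [ 465. -103.    1.] hi [557. 147.  73.]
marker 0.95 [276. 256.  60.   8.] med [412.  93.  15.] lo [402.  29.   8.] hi [422. 154.  21.]
hammer_small 0.57 [190. 245.  45.  98.] med [486. 296.  19.] lo [345. 240.   2.] hi [551. 322.  27.]
tweezers_long 0.58 [329. 283.  87.   5.] med [354. -48.  11.] lo [ 340. -123.    1.] hi [363.  60.  16.]
cork_big 0.45 [417. 284.  17.  16.] med [ 345. -218.   33.] lo [ 330. -234.    7.] hi [ 359. -205.   38.]
optic_mould 0.87 [443. 261.  38.  31.] med [ 394. -281.   43.] lo [ 361. -311.    4.] hi [ 423. -247.   59.]
tumbler_clear 0.59 [449. 210.  32.  30.] med [ 507. -294.   33.] lo [ 476. -313.    3.] hi [ 527. -261.   73.]
```

View pics/top.png

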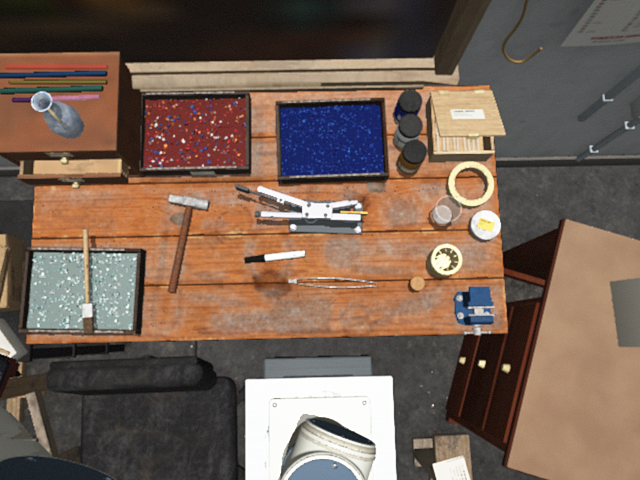

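The top view shows the open pliers at columns 236–368, rows 185–235, with the handles to the left and the lever pad near (242,189). The marker is at (275,256) and the hammer at (190,245). Next I'll fit the clamp pose from depth and the plate.

```bash
python3 - <<'E'
from h import *
p=get_image("scene")
cv2.imwrite("pics/scene.png",p["frame"])
t=get_image("top")
print("res mm/px",np.linalg.norm(world(t,300,210)-world(t,301,210)).round(2))
v,u=np.mgrid[170:245,225:380];u=u.ravel();v=v.ravel();X=world(t,u,v)
m=(X[:,2]>40)&(X[:,2]<80)&(X[:,0]>450)&(X[:,0]<575);Y=X[m]
# fixed handle: nearest-robot edge per y-bin
for y in range(-110,180,10):
    s=Y[(Y[:,1]>y)&(Y[:,1]<y+10)]
    if len(s): print(y+5,np.sort(s[:,0]).round().astype(int)[[0,-1]],len(s),s[:,2].max().round())
m=(X[:,2]>4)&(X[:,2]<14)&(X[:,0]>400)&(X[:,0]<575)&(X[:,1]<60);Y=X[m];print("plate",len(Y),cv2.minAreaRect(Y[:,:2].astype(np.float32)))
cv2.imwrite("pics/topcrop.png",cv2.resize(t["frame"][170:250,220:380],None,fx=5,fy=5,interpolation=cv2.INTER_CUBIC))
for y0,name in [(0,"grid")]:
    pass
E
```

```text
res mm/px 3.02
-105 [493 498] 19 75.0
-95 [480 523] 41 75.0
-85 [479 527] 90 75.0
-75 [480 525] 88 73.0
-65 [480 525] 85 75.0
-55 [481 525] 74 74.0
-45 [482 523] 69 73.0
-35 [482 527] 84 74.0
-25 [485 525] 81 74.0
-15 [486 521] 82 74.0
-5 [487 518] 69 75.0
5 [487 525] 80 73.0
15 [488 523] 85 77.0
25 [489 528] 72 75.0
35 [489 531] 59 70.0
45 [489 536] 62 69.0
55 [489 538] 63 70.0
65 [491 543] 77 69.0
75 [491 545] 77 70.0
85 [493 550] 66 69.0
95 [492 555] 74 70.0
105 [493 557] 68 70.0
115 [493 560] 67 69.0
125 [493 559] 50 68.0
135 [494 551] 11 66.0
145 [548 558] 27 77.0
155 [550 560] 26 77.0
165 [553 563] 27 77.0
175 [558 563] 6 74.0
plate 1430 ((507.307373046875, -43.75787353515625), (205.06297302246094, 136.4484100341797), 89.16950988769531)
```

View pics/topcrop.png

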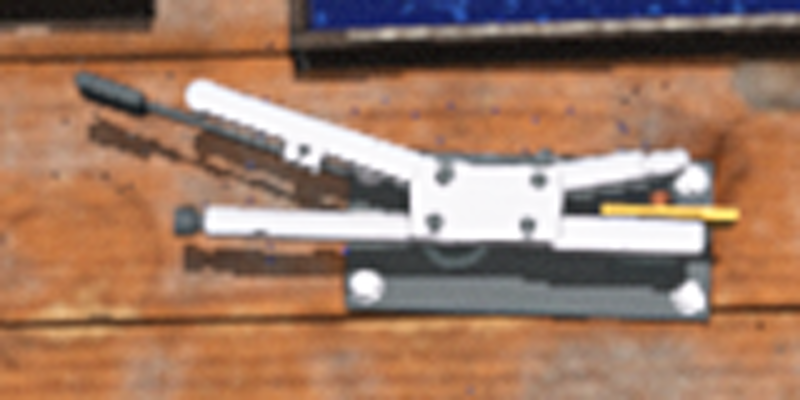

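The crop confirms the layout: the fixed handle's screw end is at about (254,214) in the full image, the moving handle's end at (260,189), and the pad at (241,188). The clamp origin is near (512,22) with about 0.05 rad of yaw. I'm moving above the grip for a close look.

Request:
servo_tool([
  [[-32,-25,0],[0,0,0.12]],
  [[-64,-49,0],[0,0,0.24]],
  [[-96,-74,0],[0,0,0.36]],
  [[-128,-98,0],[0,0,0.48]],
  [[-160,-123,0],[0,0,0.6]],
])

```text
t: 1.12
ee_pos: [319.6, 417.9, 222.8]
orientation: [1.433, 2.796, 0.001]
ft_force: [0.5, -1.2, 1.6]
width: 88.0
grasp_force: 0.0
```

```bash
cat > go.py <<'E'
from h import *
import sys
# target: x y z, tool-y yaw angle (rad) -> tool-frame delta
o=st();M=R.from_rotvec(o["orientation"]);a=list(map(float,sys.argv[1:]))
y=np.array([np.cos(a[3]),np.sin(a[3]),0]);z=np.array([0,0,-1.]);G=R.from_matrix(np.stack([np.cross(y,z),y,z],1))
print("d",(M.inv().apply(np.array(a[:3])-o["ee_pos"])).round(1),"rot",(M.inv()*G).as_rotvec().round(3))
E
python3 go.py 520 109 200 -0.05
```

```text
t 1.12 pos [319.6 417.9 222.8] rv [1.433e+00 2.796e+00 1.000e-03] F [ 0.5 -1.2  1.6] w 87.97825727959037
d [-367.8  -17.8   22.8] rot [ 0.    -0.     0.674]
```

Request:
servo_tool([
  [[-38,-2,2],[0,0,0.12]],
  [[-76,-4,4],[0,0,0.24]],
  [[-114,-6,6],[0,0,0.36]],
  [[-152,-8,8],[0,0,0.48]],
  [[-190,-10,10],[0,0,0.6]],
])

```text
t: 1.53
ee_pos: [423.4, 258.2, 212.9]
orientation: [2.195, 2.247, 0.001]
ft_force: [1.4, 0.8, -0.2]
width: 87.6
grasp_force: 0.0
```

```bash
python3 go.py 520 109 200 -0.05
```

```text
t 1.53 pos [423.4 258.2 212.9] rv [2.195e+00 2.247e+00 1.000e-03] F [ 1.4  0.8 -0.2] w 87.6132959327621
d [-151.4   93.1   12.9] rot [ 0.001 -0.     0.073]
```

Request:
servo_tool([
  [[-31,19,3],[0,0,0.04]],
  [[-61,37,6],[0,0,0.07]],
  [[-91,56,9],[0,0,0.07]],
  [[-121,75,13],[0,0,0.07]],
  [[-151,93,13],[0,0,0.07]],
])

```text
t: 1.95
ee_pos: [520.6, 109.8, 199.3]
orientation: [-2.267, -2.175, 0.001]
ft_force: [0.8, 1.1, 0.4]
width: 87.8
grasp_force: 0.0
```

Request:
servo_tool([
  [[0,0,0],[0,0,0]],
  [[0,0,0],[0,0,0]],
])

```text
t: 2.12
ee_pos: [520.7, 110.2, 199.6]
orientation: [-2.27, -2.172, -0.0]
ft_force: [0.2, -0.6, -0.6]
width: 88.0
grasp_force: 0.0
```

```bash
cat > look.py <<'E'
from h import *
import sys
o=st();p=get_image("wrist");cv2.imwrite(f"pics/{sys.argv[1]}.png",p["frame"])
d=p["depth"];v,u=np.nonzero(d>0);X=world(p,u,v)
print("cam",p["pose"][:3,3].round())
m=(X[:,2]>35)&(X[:,2]<85)&(X[:,0]>440)&(X[:,0]<590);Y=X[m]
for y in range(-20,190,10):
    s=Y[(Y[:,1]>y)&(Y[:,1]<y+10)]
    if len(s)>20:
        x=np.sort(s[:,0]);g=np.nonzero(np.diff(x)>3)[0];e=np.r_[x[0],np.c_[x[g],x[g+1]].ravel(),x[-1]]
        print(y+5,e.round(),s[:,2].max().round())
E
python3 look.py w1
```

```text
t 2.12 pos [520.7 110.2 199.6] rv [-2.27  -2.172 -0.   ] F [ 0.2 -0.6 -0.6] w 87.97222796262129
cam [524. 177. 362.]
-5 [585. 590.] 45.0
5 [524. 526. 584. 590.] 63.0
15 [491. 526. 584. 590.] 71.0
25 [491. 530. 584. 590.] 72.0
35 [492. 503. 518. 534. 584. 590.] 66.0
45 [492. 504. 522. 537. 583. 590.] 66.0
55 [492. 505. 520. 541. 583. 590.] 66.0
65 [493. 505. 522. 544. 583. 590.] 66.0
75 [493. 506. 525. 548. 583. 590.] 67.0
85 [494. 506. 528. 552. 583. 590.] 67.0
95 [495. 507. 533. 556.] 67.0
105 [495. 507. 536. 559.] 67.0
115 [496. 508. 540. 563.] 67.0
125 [496. 508. 544. 563.] 66.0
135 [496. 508. 547. 555.] 65.0
145 [550. 559.] 74.0
155 [551. 563.] 74.0
165 [555. 567.] 74.0
175 [559. 567.] 74.0
```

View pics/w1.png

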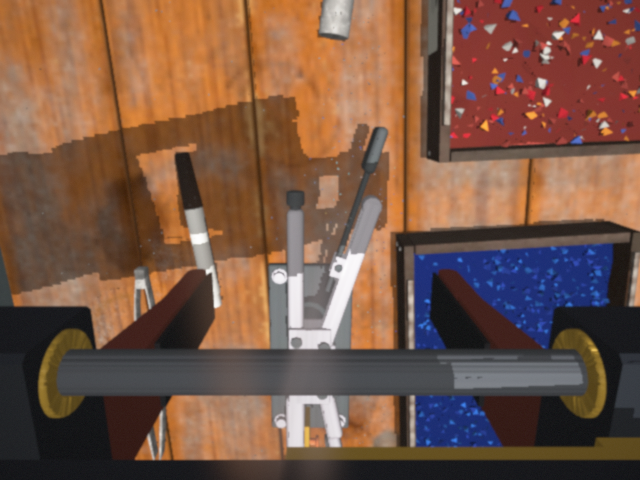

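The fixed handle's centreline runs at x≈497+0.05·(y−20), and the moving handle's outer face is at about 563 near y=112. The blue tray starts at x≥583 for y<90, and the marker is clear. I'm descending centred at (526,112), then checking before closing.

```bash
python3 go.py 526 112 37 -0.05
```

```text
t 2.17 pos [519.9 111.2 199.6] rv [-2.268 -2.173  0.   ] F [ 0.4  0.3 -1.2] w 87.59694247554705
d [  1.    6.1 162.6] rot [-0.    -0.     0.007]
```

Request:
servo_tool([
  [[1,6,20],[0,0,0.007]],
  [[1,6,45],[0,0,0.007]],
  [[1,6,70],[0,0,0.007]],
  [[1,6,95],[0,0,0.007]],
  [[1,6,100],[0,0,0.007]],
])

```text
t: 2.58
ee_pos: [522.8, 113.3, 96.5]
orientation: [-2.27, -2.167, 0.008]
ft_force: [-1.2, 0.4, 0.9]
width: 87.9
grasp_force: 0.0
```

```bash
python3 look.py w2; python3 go.py 526 112 37 -0.05
```

```text
t 2.58 pos [522.8 113.3  96.5] rv [-2.27  -2.167  0.008] F [-1.2  0.4  0.9] w 87.90872199969218
cam [527. 181. 259.]
-5 [585. 590.] 46.0
5 [491. 498. 526. 527. 584. 590.] 69.0
15 [490. 527. 584. 590.] 72.0
25 [491. 530. 584. 590.] 72.0
35 [491. 503. 518. 534.] 66.0
45 [492. 503. 522. 535.] 66.0
55 [583. 589.] 43.0
65 [524. 525. 543. 543. 583. 586.] 63.0
75 [493. 506. 524. 548.] 67.0
85 [494. 506. 528. 552.] 66.0
95 [494. 507. 532. 556.] 66.0
105 [495. 507. 536. 560.] 66.0
115 [495. 508. 540. 563.] 66.0
125 [496. 509. 544. 563.] 66.0
135 [496. 509. 547. 555.] 65.0
145 [550. 560.] 74.0
155 [551. 563.] 74.0
165 [555. 567.] 74.0
175 [558. 567.] 74.0
t 2.63 pos [523.4 113.2  97.3] rv [-2.27  -2.167  0.007] F [-0.5 -0.6  0.3] w 87.59220115287692
d [-1.   3.  60.3] rot [-0.005  0.001  0.004]
```

View pics/w2.png

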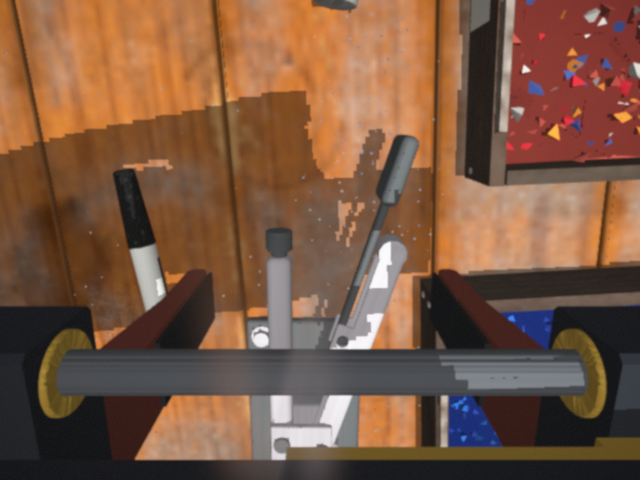

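The handles lie between the fingers, with the fixed one at column 280 and the moving one at about 385. The tray corner at (425,280) is in front of the far finger. I'm going down.

Request:
servo_tool([
  [[-1,2,15],[0,0,0.004]],
  [[-1,2,30],[0,0,0.004]],
  [[-1,2,45],[0,0,0.004]],
  [[-1,2,60],[0,0,0.004]],
  [[-1,2,60],[0,0,0.004]],
])

```text
t: 3.05
ee_pos: [526.9, 111.9, 39.0]
orientation: [-2.276, -2.163, 0.003]
ft_force: [-0.9, 0.2, 0.6]
width: 87.6
grasp_force: 0.0
```

Request:
servo_tool([
  [[0,-4,2],[0,0,0]],
  [[0,-8,2],[0,0,0]],
  [[0,-12,2],[0,0,0]],
  [[0,-14,2],[0,0,0]],
  [[0,-14,2],[0,0,0]],
], grip=0.0)

```text
t: 3.47
ee_pos: [519.8, 113.6, 40.4]
orientation: [2.273, 2.159, 0.018]
ft_force: [13.4, 5.0, -5.1]
width: 58.5
grasp_force: 5.8
```

Request:
servo_tool([
  [[0,0,0],[0,0,0]],
  [[0,0,0],[0,0,0]],
  [[0,0,0],[0,0,0]],
], grip=0.3)

```text
t: 3.72
ee_pos: [514.6, 113.2, 39.8]
orientation: [2.279, 2.162, 0.004]
ft_force: [-9.3, 5.0, 8.5]
width: 38.1
grasp_force: 5.8
```

Request:
servo_tool([
  [[0,0,0],[0,0,0]],
  [[0,0,0],[0,0,0]],
  [[0,0,0],[0,0,0]],
  [[0,0,0],[0,0,0]],
], grip=1.0)

```text
t: 4.05
ee_pos: [512.4, 112.8, 39.4]
orientation: [-2.277, -2.161, 0.001]
ft_force: [-5.9, 4.4, 7.4]
width: 33.8
grasp_force: 30.0
```

```bash
python3 look.py w3|head -20;
```

```text
t 4.05 pos [512.4 112.8  39.4] rv [-2.277e+00 -2.161e+00  1.000e-03] F [-5.9  4.4  7.4] w 33.80381293443904
cam [516. 180. 202.]
55 [504. 505. 508. 515.] 61.0
65 [493. 527.] 66.0
75 [493. 527.] 68.0
85 [494. 528.] 67.0
105 [495. 514. 517. 529.] 78.0
115 [495. 532.] 85.0
125 [485. 541.] 85.0
135 [496. 529.] 66.0
145 [510. 517.] 74.0
155 [510. 518.] 74.0
165 [510. 518.] 74.0
175 [510. 519.] 74.0
```

View pics/w3.png

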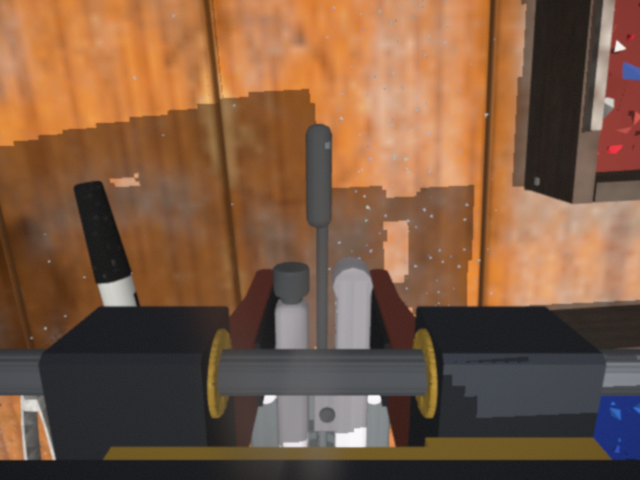

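Width 33.8 mm and parallel handles show it is locked. The pad is now at (318,175), i.e. world x 510–518, y 143–176. Letting go and rising.

Request:
servo_tool([
  [[0,0,0],[0,0,0]],
  [[0,0,0],[0,0,0]],
  [[0,0,0],[0,0,0]],
  [[0,0,0],[0,0,0]],
], grip=-0.4)

```text
t: 4.43
ee_pos: [514.5, 112.1, 38.3]
orientation: [2.278, 2.162, 0.002]
ft_force: [-0.4, -1.1, -0.7]
width: 57.2
grasp_force: 0.0
```

Request:
servo_tool([
  [[0,0,-20],[0,0,0]],
  [[0,0,-45],[0,0,0]],
  [[0,0,-70],[0,0,0]],
  [[0,0,-90],[0,0,0]],
  [[0,0,-90],[0,0,0]],
])

```text
t: 4.85
ee_pos: [516.6, 112.4, 131.5]
orientation: [2.276, 2.16, 0.009]
ft_force: [0.6, 0.4, 0.6]
width: 61.4
grasp_force: 0.0
```

```bash
python3 look.py w4; python3 go.py 478 174 100 -0.05
python3 - <<'E'
from h import *
t=get_image("top");cv2.imwrite("pics/top2.png",cv2.resize(t["frame"][170:250,220:380],None,fx=4,fy=4,interpolation=cv2.INTER_CUBIC))
E
```

```text
t 4.85 pos [516.6 112.4 131.5] rv [2.276 2.16  0.009] F [0.6 0.4 0.6] w 61.35527808681135
cam [519. 179. 294.]
-15 [488. 528. 585. 590.] 70.0
-5 [489. 527. 585. 587.] 70.0
5 [490. 527.] 70.0
15 [490. 528.] 72.0
25 [492. 523.] 71.0
55 [492. 511. 514. 527.] 66.0
65 [493. 527.] 66.0
75 [493. 527. 584. 590.] 68.0
85 [494. 528. 583. 590.] 66.0
95 [494. 529.] 66.0
105 [495. 529.] 66.0
115 [495. 507. 511. 529.] 66.0
125 [496. 530.] 66.0
135 [497. 529.] 66.0
145 [510. 517.] 73.0
155 [510. 518.] 74.0
165 [510. 518.] 74.0
175 [511. 519.] 74.0
t 4.9 pos [515.6 112.2 129.7] rv [2.277 2.161 0.006] F [ 0.2 -0.9 -0.2] w 61.22567607039982
d [ 59.7 -41.   29.6] rot [ 0.005 -0.001 -0.002]
```

View pics/w4.png

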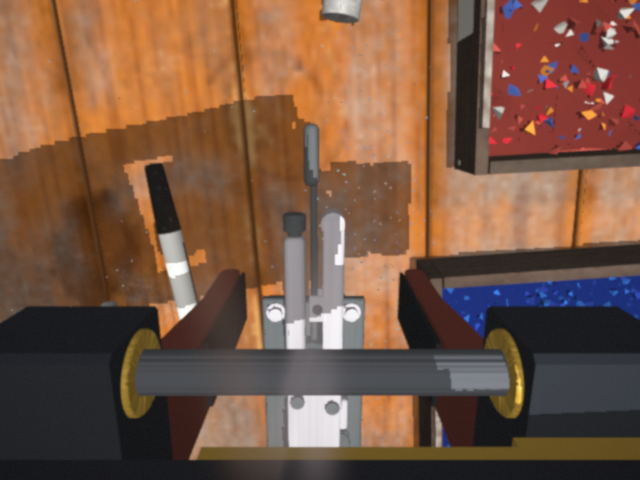

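The pliers stay locked hands-off: the handles are parallel at (295,265) and (333,265), and the pad is at (311,155). Next I'll measure the pad extents along y.

```bash
python3 - <<'E'
from h import *
p=get_image("wrist");v,u=np.nonzero(p["depth"]>0);X=world(p,u,v)
m=(X[:,2]>68)&(X[:,2]<80)&(X[:,0]>505)&(X[:,0]<525)&(X[:,1]>132)&(X[:,1]<200);Y=X[m];print("pad",Y.min(0).round(1),Y.max(0).round(1))
m=(X[:,2]>50)&(X[:,0]>485)&(X[:,0]<509)&(X[:,1]>80)&(X[:,1]<160);Y=X[m];print("screw end",Y[:,1].max().round(1))
m=(X[:,2]>50)&(X[:,0]>520)&(X[:,0]<535)&(X[:,1]>80)&(X[:,1]<160);Y=X[m];print("mov end",Y[:,1].max().round(1))
E
```

```text
pad [509.7 148.   68.4] [518.7 179.7  74.9]
screw end 145.6
mov end 140.7
```

View pics/top2.png

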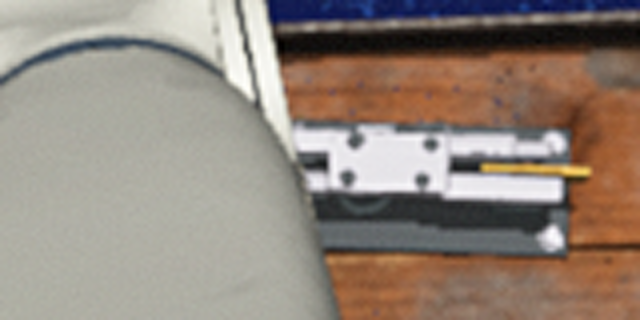

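Request:
servo_tool([
  [[14,-9,5],[0,0,0]],
  [[28,-18,10],[0,0,0]],
  [[42,-27,10],[0,0,0]],
  [[54,-37,10],[0,0,0]],
  [[54,-37,10],[0,0,0]],
], grip=1.0)

```text
t: 5.42
ee_pos: [477.3, 168.8, 115.9]
orientation: [-2.275, -2.163, 0.006]
ft_force: [-0.8, 0.4, -0.5]
width: 31.6
grasp_force: 0.0
```

Request:
servo_tool([
  [[0,0,0],[0,0,0]],
  [[0,0,0],[0,0,0]],
  [[0,0,0],[0,0,0]],
])

```text
t: 5.67
ee_pos: [480.1, 167.3, 117.2]
orientation: [-2.279, -2.162, 0.001]
ft_force: [0.2, -0.8, 0.7]
width: 11.5
grasp_force: 0.0
```

```bash
python3 go.py 482 168 46 -0.05
```

```text
t 5.67 pos [480.1 167.3 117.2] rv [-2.279e+00 -2.162e+00  1.000e-03] F [ 0.2 -0.8  0.7] w 11.53522114875768
d [ 0.8  1.9 71.2] rot [-0.     0.    -0.003]
```

Request:
servo_tool([
  [[1,1,18],[0,0,0]],
  [[1,1,36],[0,0,0]],
  [[1,1,54],[0,0,0]],
  [[1,1,71],[0,0,0]],
  [[1,1,71],[0,0,0]],
])

```text
t: 6.08
ee_pos: [479.4, 167.5, 44.1]
orientation: [-2.278, -2.16, 0.007]
ft_force: [-0.1, 0.0, -1.1]
width: 0.9
grasp_force: 0.0
```

Request:
servo_tool([
  [[0,5,0],[0,0,0]],
  [[0,10,0],[0,0,0]],
  [[0,15,0],[0,0,0]],
  [[0,20,0],[0,0,0]],
  [[0,24,0],[0,0,0]],
])

```text
t: 6.5
ee_pos: [506.1, 167.6, 47.6]
orientation: [2.278, 2.162, 0.002]
ft_force: [-2.9, 1.2, 2.6]
width: 0.0
grasp_force: 1.5
```

Request:
servo_tool([
  [[0,4,0],[0,0,0]],
  [[0,8,0],[0,0,0]],
  [[0,12,0],[0,0,0]],
  [[0,16,0],[0,0,0]],
  [[0,20,0],[0,0,0]],
])

```text
t: 6.92
ee_pos: [525.4, 166.4, 46.7]
orientation: [2.278, 2.163, 0.0]
ft_force: [-1.2, -0.6, 0.4]
width: 0.3
grasp_force: 0.2
```

```bash
python3 look.py w5
```

```text
t 6.92 pos [525.4 166.4  46.7] rv [2.278 2.163 0.   ] F [-1.2 -0.6  0.4] w 0.26756502735782905
cam [529. 234. 209.]
115 [524. 525.] 62.0
165 [537. 539.] 65.0
175 [516. 548.] 85.0
```

Request:
servo_tool([
  [[0,3,0],[0,0,0]],
  [[0,3,0],[0,0,0]],
])

```text
t: 7.13
ee_pos: [528.6, 166.3, 46.7]
orientation: [2.278, 2.163, 0.001]
ft_force: [0.3, -0.2, 0.8]
width: 0.3
grasp_force: 0.0
```

```bash
python3 look.py w6
```

```text
t 7.13 pos [528.6 166.3  46.7] rv [2.278e+00 2.163e+00 1.000e-03] F [ 0.3 -0.2  0.8] w 0.2656474024816147
cam [532. 233. 209.]
165 [557. 560.] 68.0
175 [519. 539. 560. 568.] 85.0
```

View pics/w6.png

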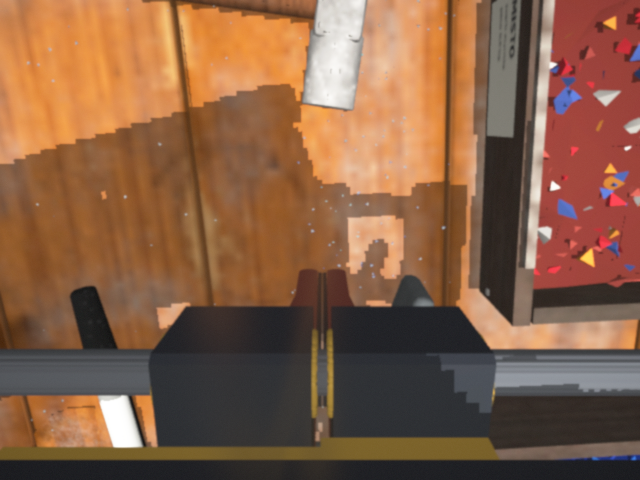

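The pad, at (412,292) or x≈557–568, has sprung away from the fingers, so the pliers are released. I'm backing off and rising to verify.

Request:
servo_tool([
  [[0,-8,0],[0,0,0]],
  [[0,-16,0],[0,0,0]],
  [[0,-20,-20],[0,0,0]],
  [[0,-20,-50],[0,0,0]],
  [[0,-20,-80],[0,0,0]],
])

```text
t: 7.6
ee_pos: [505.3, 167.0, 126.5]
orientation: [-2.277, -2.162, 0.006]
ft_force: [0.4, -0.8, 0.3]
width: 0.6
grasp_force: 0.0
```

Request:
servo_tool([
  [[20,-10,-30],[0,0,0]],
  [[50,-20,-60],[0,0,0]],
  [[85,-20,-90],[0,0,0]],
  [[120,-20,-120],[0,0,0]],
  [[150,-20,-120],[0,0,0]],
])

```text
t: 8.02
ee_pos: [496.0, 319.7, 251.4]
orientation: [2.278, 2.161, 0.009]
ft_force: [1.2, 1.0, -0.1]
width: 0.3
grasp_force: 0.0
```

Request:
servo_tool([
  [[40,-20,0],[0,0,0]],
  [[80,-40,0],[0,0,0]],
  [[120,-60,0],[0,0,0]],
  [[150,-60,0],[0,0,0]],
  [[150,-60,0],[0,0,0]],
])

```text
t: 8.43
ee_pos: [441.1, 476.6, 246.4]
orientation: [-2.272, -2.167, -0.003]
ft_force: [0.1, -1.0, 0.2]
width: 0.5
grasp_force: 0.0
```

```bash
python3 - <<'E'
from h import *
st();t=get_image("top");cv2.imwrite("pics/top3.png",cv2.resize(t["frame"][165:305,200:400],None,fx=4,fy=4,interpolation=cv2.INTER_CUBIC))
v,u=np.mgrid[170:245,225:380];X=world(t,u.ravel(),v.ravel())
Y=X[(X[:,2]>40)&(X[:,2]<80)&(X[:,0]>450)&(X[:,0]<575)]
for y in range(40,180,20):
    s=Y[(Y[:,1]>y)&(Y[:,1]<y+10)]
    if len(s): print(y+5,np.sort(s[:,0]).round().astype(int)[[0,-1]],len(s))
for n in ["marker","hammer_small","tweezers_long"]:
    for r in finder.silhouettes(n,t)[:1]: print(n,np.round(np.array(r["rect"])*[640,480,640,480]))
E
```

```text
t 8.43 pos [441.1 476.6 246.4] rv [-2.272 -2.167 -0.003] F [ 0.1 -1.   0.2] w 0.4998913848231134
45 [489 534] 63
65 [490 542] 78
85 [493 550] 64
105 [493 557] 69
125 [494 560] 50
145 [548 556] 26
165 [554 563] 26
marker [276. 257.  64.  11.]
hammer_small [189. 245.  43.  98.]
tweezers_long [332. 284.  88.   5.]
```

View pics/top3.png

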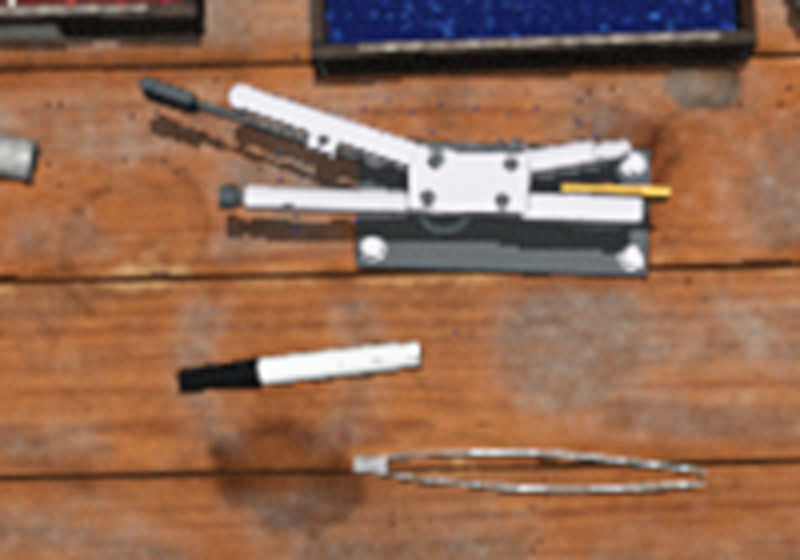

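The pliers are fully open again, with the handles back at their starting geometry. The copper head no longer stands proud of the strap at (610,187), and the bystanders haven't moved.

```bash
python3 -c "
from h import *
print(close_job())"
```

```text
the job is handed in; nothing more can be done
None
```

I squeezed the pliers until they locked, and they stayed locked hands-off. I then released them with the lever so they sprang fully open; the rivet looks home in the camera view, the marker, hammer and tweezers are where they were, and the job is handed in at about 8.4 s.

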